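# Take the tall vial out of the dry-block heater to cool

## Task

Lift the taller of the two capped sample vials straight up out of its well in the block heater and stand it upright in the shallow steel tray to cool. Set it down gently on the tray's floor, do not drop it, and leave the shorter vial where it is in the heater.

Things in the scene. Friction and masses are not known exactly. Their poses are not given: they have to be found in the camera images.
- vial_tall: The taller white capped sample vial: cylinder 21 mm in diameter, 60 mm tall (the fixed cap, its top 11 mm, is 20 mm wide), about 25 g. Origin: centre of its underside; z up along its axis. It starts upright in either of the heater's two wells, 33 mm deep in it, its top 27 mm standing free above the block.
- vial_short: The shorter white capped sample vial, same diameter, 52 mm tall, in the heater's other well, with its top 19 mm free above the block. Origin: centre of its underside; z up. Must stay in its well.
- heater: Fixed dry-block heater: white housing 150x170 mm, 30 high, carrying an aluminium block 68 (x) by 140 mm (y), flat top 70 mm above the worktop. Two round wells, 23 mm wide, 33 deep (floor 37 mm above the worktop), at y = -45 and +45 mm; a thin fixed probe at y = 0 rises 30 mm above the block. Origin: on the worktop under the probe; y along the row of wells, x across it (clear for fingers), z up.
- tray: Shallow open stainless-steel tray, loose on the worktop to the right of the heater (0.6 kg), 160 mm along its x, 120 mm along its y, 18 mm high, walls and floor 4 mm thick, floor flat and empty. Origin: centre of its underside, z up.

How it is judged:
On the way, in this order (a step that is already met when the one before it is completed fails the run):
1. the tall vial is held by the fingers, clear above the heater block (z of vial_tall in the frame of heater above 0.073 m and contact force between the fingers and vial_tall above 0.5 N), for 0.1 s.
2. the tall vial, still held, is over the tray's floor with its foot within 15 mm of it (z of vial_tall in the frame of tray below 0.019 m and x of vial_tall in the frame of tray between -0.067 and 0.067 m and y of vial_tall in the frame of tray between -0.047 and 0.047 m and contact force between the fingers and vial_tall above 0.5 N), for 0.05 s.
At the end, for the whole second after the job is handed in: The tall vial stands upright (within 10 degrees) and at rest on the floor of the tray, which lies flat, anywhere inside its walls; the short vial is within 15 mm of where it started, in its well (x of vial_tall in the frame of tray between -0.067 and 0.067 m and y of vial_tall in the frame of tray between -0.047 and 0.047 m and z of vial_tall in the frame of tray below 0.01 m and angle between vial_tall's own z axis and vertical below 0.17 rad and angle between tray's own z axis and vertical below 0.1 rad and linear speed of vial_tall below 0.02 m/s and distance of vial_short from where it was at the start of the episode below 0.015 m); the robot touches nothing.
It fails at once if the short vial is moved more than 15 mm from its place (distance of vial_short from where it was at the start of the episode above 0.015 m).
It also fails if it takes over 43 s, if anything falls off the work surface, if the arm or the gripper's body presses on something with over 40 N, if the wrist force passes 120 N, or if a joint passes its speed limit or range.

## Robot

A 7-joint arm with a two-finger parallel gripper is mounted at the origin on a cart in front of the work surface, level with it; the furniture and walls round the work are solid. World frame = base frame: x ahead of the robot, y to its left, z up, the work surface at z = 0. Lengths are in m, angles in rad, forces in N, time in s.
With the tool pointing down it reaches from about 0.4 to 0.9 m from the base axis. Payload 5.5 kg.
Tool frame: the origin (TCP) lies midway between the tips of the shut fingers; the grasp point (between the pads) lies 19 mm behind it; z points along the fingers, y is the line along which they close (so a half turn about z gives the same grasp; the last joint's range is limited). The gripper opens to 85 mm and grips with 20 to 120 N. Pads are 22 mm wide; open, the fingers measure 114 mm over their backs; the gripper's body (76 mm by 85 mm) begins 54 mm behind the grasp point. The pads swing forward as they close: fully open they stand 13 mm farther back than shut.
Start: joints at [0.263, 0.501, -0.427, 1.55, 0.221, 1.138, -0.21], TCP at [0.65, 0, 0.231] pointing down, gripper open.
Joint ranges: [-2.88, 2.88], [-0.31, 2.03], [-1.54, 1.56], [0.2, 2.42], [-1.41, 4.55], [0.19, 2.02], [-2.57, 2.57]. Speed limits (rad/s): [2.57, 2.57, 3.14, 3.14, 3.14, 3.14, 3.14].

## Interface

Orientations are given as a unit quaternion [w, x, y, z].
In Python, from bench import monitor, optics, workorder gives the robot as it stands.
- The arm moves only by the tool step_arm, never from a script. Its argument "series" is a list of rows, each a list of 6 numbers: the shift along the tool's x, y, z scaled (see below), then the turn, a rotation vector about the tool's x, y, z scaled (see below). In form: [[dx, dy, dz, rx, ry, rz], ...]. A call has 1 to 8 rows; each row shifts and turns the commanded pose from where the row before left it, along the tool's axes as they then stand; what a row does not reach is not made up. The controller multiplies each number of a shift by 0.03 m and each number of a turn by 5 degrees. A row lasts 1/12 s, in which the tool goes at most 41.7 mm and 7.16 degrees, less where a joint would pass 70% of its speed; a pose out of reach is approached as far as the arm can. A call with a number of a shift or a turn outside -1 to 1 is refused whole. A call with a gripper value outside its range is refused whole. "fingers" is the opening, from 0 (shut) to 1 (fully open), set as the call begins (left out, the last holds). The fingers move at their own pace and stop on an object; the grip force is fixed at half the most. Time passes only in rows, so rows that do not move let the fingers close. It gives the time, the measured TCP pose, the force, the opening and the grip force at its end, in the units of the state.
- monitor.get_state(): the state, without advancing time (a new reading comes with each control period).
- optics.grab_frame(name): name is "scene" or "side" or "wrist"; returns (picture, depth): 420x560x3 uint8, red, green, blue; 420x560 float32, m along the optical axis (not along the pixel's ray), 0 where there is no reading.
- optics.camera_params(name): a dict with "vfov" (degrees; the focal length in pixels is half the picture's height over the tangent of half this angle, whatever the lens; pixels are square), "cx", "cy" (the principal point, pixels), "rvec" (rotation vector, rad) and "tvec" (3), from world to camera coordinates, as OpenCV has them. Camera axes: x right, y down, z forward; pixel columns grow to the right and rows downward; lengths in m; the calibration is good to about 2 mm. A picture is of the moment at which its call begins: read the wrist's pose just before it. camera_params takes no time and is no camera call; for the wrist camera it gives the pose at the moment of the call.
- workorder.hand_in(): hands the job in; it is judged then, once.
The state is a dict: "t": time; "q": joint angles; "qd": joint speeds; "tau": joint torques, N m; "ee_pos": TCP position; "orientation": TCP orientation; "wrist_force": force on the tool from outside, world axes, zero at the start; "torque": the same for the moment, N m; "width": finger opening in m; "grip_force": force on a finger pad.
Only numpy, scipy, OpenCV 4.12 (cv2) and the standard library are available. Lean on these libraries where they do the work, as an engineer would, in place of code of your own. Each camera call takes 0.05 s, during which the arm holds its last target. There are 200 camera calls.

## Working session

There is one attempt and no reset: what is moved stays moved. The work goes in short steps, Python scripts to look and compute and a tool call to move; the robot and the scene stay as the last step left them, time stands still between calls to the robot, and variables do not carry over. Pictures are saved under pics/ and viewed, at most 10 in all, crops included, and the job is handed in when it is done.

Besides the shell and the picture viewer there is one more tool, called as name(argument=value, ...), one argument or row to a line, values as JSON. step_arm: Moves the arm, as the interface text tells. Shifts and turns lie within -1 to 1; 1 stands for 0.03 m of shift or 5 degrees of turn. Its arguments: {"type":"object","properties":{"series":{"type":"array"},"fingers":{"type":"number"}},"required":["series"]}

```bash
mkdir -p pics; cat > h.py <<'E'
import numpy as np, cv2
from bench import monitor, optics, workorder
def cam(n):
    p=optics.camera_params(n); R=cv2.Rodrigues(np.array(p['rvec'],float))[0]; t=np.array(p['tvec'],float).ravel()
    f=210/np.tan(np.radians(p['vfov'])/2); return R,t,f,p['cx'],p['cy']
def cloud(n):
    c=cam(n); im,d=optics.grab_frame(n); R,t,f,cx,cy=c
    v,u=np.mgrid[:420,:560]; P=np.stack([(u-cx)/f*d,(v-cy)/f*d,d],-1)
    W=(P-t)@R; W[d==0]=np.nan
    return im,d,W
def save(n,im,s=1): cv2.imwrite('pics/'+n,cv2.resize(im[...,::-1],None,fx=s,fy=s))
E
python3 - <<'E'
from h import *
o=[]
for n in ['scene','side']:
    im,d,W=cloud(n); np.savez(n,im=im,d=d,W=W); o.append(im); print(n,optics.camera_params(n),(d>0).mean())
save('a.png',o[0],1.4); save('b.png',o[1],1.4)
print(monitor.get_state())
E
```

```text
scene {'vfov': 50.684117303415384, 'cx': 281.26924243608505, 'cy': 204.8832704487517, 'rvec': array([ 0.69082628, -2.43083958,  1.32052778]), 'tvec': array([0.37708002, 0.25876577, 0.53420923])} 0.9960331632653061
side {'vfov': 55.474746846499954, 'cx': 273.17002320591644, 'cy': 208.41802272301734, 'rvec': array([ 2.17016363, -0.177667  ,  0.11777491]), 'tvec': array([-0.55792702,  0.00294414,  0.91168421])} 0.9962372448979592
{'t': 0.1, 'q': array([ 0.26320211,  0.50175298, -0.42682961,  1.55134585,  0.22074111,
        1.13834079, -0.21029838]), 'qd': array([-0.00060264, -0.00468071, -0.00044922, -0.00099941,  0.00025397,
        0.00032921, -0.00157489]), 'tau': array([-1.10183889e-02, -5.70813632e+01, -5.83865225e+00, -2.81749392e+01,
        1.04482990e-02,  5.56539730e-03, -2.82506340e-05]), 'ee_pos': array([ 6.49356635e-01, -1.08213851e-05,  2.30365564e-01]), 'orientation': array([-6.77134889e-04,  7.07091435e-01,  7.07121552e-01, -5.95965131e-04]), 'wrist_force': array([ 0.08782395, -0.74279394, -0.71659656]), 'torque': array([-0.05224297,  0.03944193, -0.03725329]), 'grip_force': 0.0, 'width': 0.08522281002488358}
```

View pics/a.png

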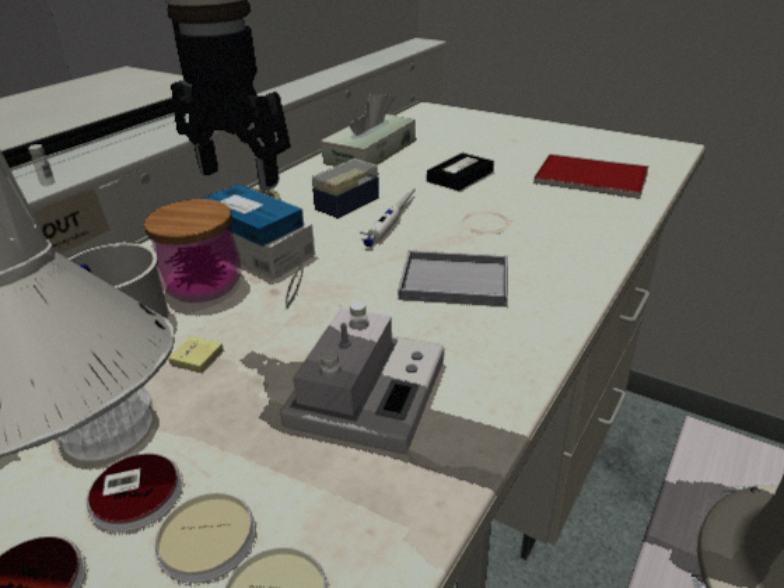

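View pics/b.png

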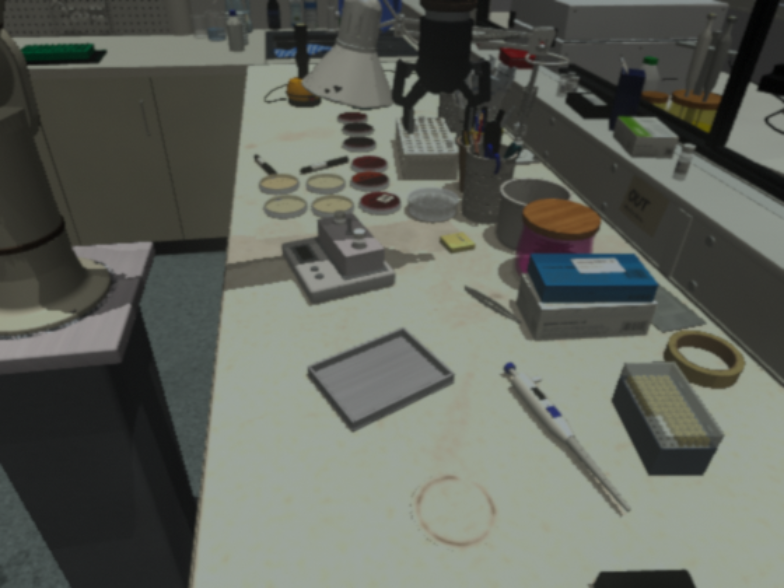

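The scene view (1.4x) shows the heater with vial caps at about (358,313) and (330,365), the probe between them, and the tray at (455,278). In the side view the heater is at (338,255) and the tray at (380,377).

```bash
python3 - <<'E'
from h import *
for n,pts in [('scene',[(358,313),(358,306),(330,365),(330,356),(344,330),(455,278),(404,284),(508,258)]),('side',[(340,222),(357,230),(360,252),(380,377),(404,333),(311,375),(452,378),(354,423)])]:
    z=np.load(n+'.npz'); W=z['W']
    for p in pts: print(n,p,W[int(p[1]/1.4),int(p[0]/1.4)].round(4))
# heights of the heater region, clouds
for n in ['scene','side']:
    z=np.load(n+'.npz');W=z['W'].reshape(-1,3);W=W[np.isfinite(W).all(1)]
    r=(W[:,0]>.3)&(W[:,0]<.75)&(W[:,1]>-.3)&(W[:,1]<.35)
    m=r&(W[:,2]>.076)&(W[:,2]<.11)
    print(n,'high pts',m.sum());print(W[m].round(3)[:60].tolist())
    m=r&(abs(W[:,2]-.07)<.003);print('block top',m.sum(),W[m].mean(0) if m.any() else '', cv2.minAreaRect(W[m][:,:2].astype(np.float32)*1000) if m.any() else '')
    m=r&(W[:,2]>.012)&(W[:,2]<.022)&(W[:,1]<0);print('tray rim',m.sum(),cv2.minAreaRect(W[m][:,:2].astype(np.float32)*1000) if m.any() else '')
z=np.load('scene.npz');a=z['im'][200:310,190:330];b=np.load('side.npz')['im'][130:240,180:320]
save('c.png',np.hstack([a,b]),2.8)
E
```

```text
scene (358, 313) [ 0.515  -0.0283  0.0892]
scene (358, 306) [ 0.5172 -0.0322  0.0963]
scene (330, 365) [0.4918 0.0581 0.0804]
scene (330, 356) [0.4932 0.0551 0.0895]
scene (344, 330) [0.5056 0.0122 0.0935]
scene (455, 278) [ 0.5137 -0.2827  0.0032]
scene (404, 284) [ 0.5731 -0.2249  0.0054]
scene (508, 258) [ 0.4721 -0.387  -0.0015]
side (340, 222) [0.4949 0.0414 0.0752]
side (357, 230) [ 0.5168 -0.0346  0.0975]
side (360, 252) [ 0.518  -0.0573  0.0686]
side (380, 377) [ 0.5126 -0.2842  0.0066]
side (404, 333) [ 0.562  -0.2024  0.0133]
side (311, 375) [ 0.4215 -0.2718  0.0133]
side (452, 378) [ 0.6053 -0.3078  0.0127]
side (354, 423) [ 0.4656 -0.368   0.0155]
scene high pts 368
[[0.527, -0.037, 0.096], [0.527, -0.04, 0.094], [0.524, -0.038, 0.097], [0.522, -0.039, 0.097], [0.521, -0.04, 0.096], [0.519, -0.041, 0.097], [0.519, -0.043, 0.096], [0.518, -0.045, 0.095], [0.527, -0.035, 0.096], [0.525, -0.034, 0.096], [0.524, -0.036, 0.096], [0.523, -0.037, 0.096], [0.52, -0.037, 0.097], [0.52, -0.038, 0.096], [0.518, -0.039, 0.096], [0.515, -0.038, 0.097], [0.514, -0.04, 0.097], [0.514, -
[... 2215 characters left out ...]
0.041, 0.083], [0.5, 0.041, 0.083], [0.502, 0.042, 0.083], [0.505, 0.043, 0.082], [0.506, 0.009, 0.099], [0.508, 0.008, 0.099], [0.51, 0.006, 0.1], [0.488, 0.049, 0.077], [0.49, 0.043, 0.08], [0.493, 0.044, 0.08], [0.495, 0.04, 0.081], [0.497, 0.042, 0.08], [0.5, 0.04, 0.081], [0.503, 0.045, 0.078], [0.506, 0.048, 0.076], [0.506, 0.005, 0.098], [0.508, 0.004, 0.099], [0.51, 0.002, 0.099], [0.488, 0.045, 0.077], [0.49, 0.043, 0.077]]
block top 664 [ 0.50710603 -0.00387418  0.06988908] ((508.3299560546875, 6.220939636230469), (68.91973876953125, 143.35452270507812), 14.343276023864746)
tray rim 708 ((550.359375, -149.7650146484375), (273.81695556640625, 312.35906982421875), 2.6186611652374268)
```

View pics/c.png

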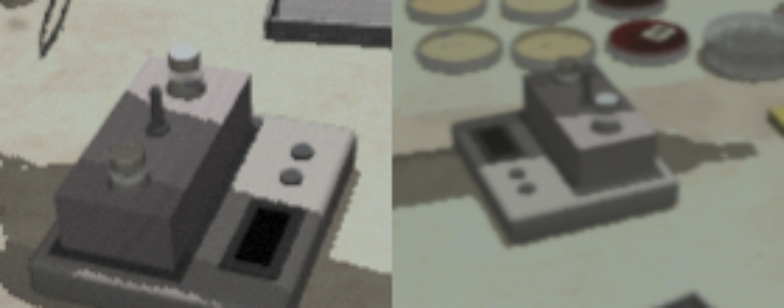

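The crop confirms it: the far vial in the scene view, at crop (185,60), stands higher (top z≈0.097) than the other (z≈0.089). So the tall vial is the one at about (0.519,-0.036). Next I'll refine its position and the tray's.

```bash
python3 - <<'E'
from h import *
for n in ['scene','side']:
    z=np.load(n+'.npz');W=z['W'];im=z['im']
    for c in [(.519,-.036),(.497,.051)]:
        m=(np.hypot(W[...,0]-c[0],W[...,1]-c[1])<.02)&(W[...,2]>.078)
        P=W[m]; top=np.percentile(P[:,2],90); T=P[P[:,2]>top-.005]
        print(n,c,'top',top.round(4),'enclosing',cv2.minEnclosingCircle((T[:,:2]*1000).astype(np.float32)), 'sidepts', P[:,:2].min(0),P[:,:2].max(0))
    m=((abs(W[...,0]-.51)<.13)&(abs(W[...,1]+.285)<.12)&(im.max(2)<150)).astype(np.uint8)
    k=cv2.morphologyEx(m,cv2.MORPH_CLOSE,np.ones((5,5)))
    c=max(cv2.findContours(k,0,1)[0],key=cv2.contourArea); mm=cv2.drawContours(0*m,[c],-1,1,-1)>0
    P=W[mm]; R=P[P[:,2]>.010]
    print(n,mm.sum(),'all',cv2.minAreaRect((P[:,:2]*1000).astype(np.float32)),'rim',len(R),cv2.minAreaRect((R[:,:2]*1000).astype(np.float32)))
E
```

```text
scene (0.519, -0.036) top 0.0963 enclosing ((518.217041015625, -34.64247512817383), 10.379502296447754) sidepts [ 0.50751833 -0.04502149] [ 0.52817573 -0.02310355]
scene (0.497, 0.051) top 0.0886 enclosing ((494.9615478515625, 52.657718658447266), 10.070180892944336) sidepts [0.48536651 0.04303914] [0.50477585 0.062352  ]
scene 2741 all ((518.1922607421875, -287.56884765625), (169.58883666992188, 149.66763305664062), 25.66514778137207) rim 567 ((513.4423828125, -277.22412109375), (158.16358947753906, 123.33319091796875), 23.8960018157959)
side (0.519, -0.036) top 0.0975 enclosing ((519.290283203125, -37.37786865234375), 10.520136833190918) sidepts [ 0.50944251 -0.04824217] [ 0.53044623 -0.02759212]
side (0.497, 0.051) top 0.0892 enclosing ((496.57763671875, 49.62225341796875), 9.652669906616211) sidepts [0.4882624  0.03985986] [0.50590937 0.05863061]
side 4660 all ((517.904052734375, -275.9444580078125), (190.93968200683594, 132.6630096435547), 30.242725372314453) rim 997 ((514.1041870117188, -282.17901611328125), (161.4687957763672, 122.63829040527344), 23.822351455688477)
```

step_arm(
  series=[
    [0,-1,0,0,0,-1],
    [0,-1,0,0,0,-1],
    [0,-1,0,0,0,-0.9],
    [-0.6,-1,0,0,0,0],
    [0,0,0,0,0,0],
    [0,0,0,0,0,0],
  ],
  fingers=1,
)

```text
t: 0.6
ee_pos: [0.5347, -0.0349, 0.2311]
orientation: [0.0, 0.614, 0.79, -0.001]
wrist_force: [-0.0, 0.4, 0.1]
width: 0.0854
grip_force: 0.0
```

```bash
python3 - <<'E'
from h import *
from scipy.spatial.transform import Rotation as Ro
im,d,W=cloud('wrist'); save('w.png',im,1)
for c in [(.519,-.036),(.497,.051)]:
    m=(np.hypot(W[...,0]-c[0],W[...,1]-c[1])<.02)&(W[...,2]>.078)
    if m.sum()<10: print('few',m.sum());continue
    P=W[m]; top=np.percentile(P[:,2],90); T=P[P[:,2]>top-.005]
    print(m.sum(),'top',top.round(4),cv2.minEnclosingCircle((T[:,:2]*1000).astype(np.float32)))
m=(abs(W[...,2]-.07)<.003)&(abs(W[...,0]-.51)<.12);print(m.sum(), m.sum() and cv2.minAreaRect((W[m][:,:2]*1000).astype(np.float32)))
s=monitor.get_state();q=s['orientation'];R=Ro.from_quat([*q[1:],q[0]]);print(s['ee_pos'],R.as_matrix().round(3).tolist())
print('tool-frame shift/0.03',R.inv().apply(np.array([.519,-.036,.074])-s['ee_pos'])/.03)
E
```

```text
4593 top 0.3165 ((518.0692749023438, -24.998130798339844), 16.6323184967041)
531 top 0.0896 ((496.2380065917969, 51.358882904052734), 9.629575729370117)
12291 ((507.7547607421875, 7.7980804443359375), (68.12662506103516, 140.35589599609375), 14.601824760437012)
[ 0.53592833 -0.03350218  0.23141546] [[-0.248, 0.969, 0.0], [0.969, 0.248, -0.0], [-0.0, 0.0, -1.0]]
tool-frame shift/0.03 [ 0.06161397 -0.56864437  5.24700937]
```

View pics/w.png

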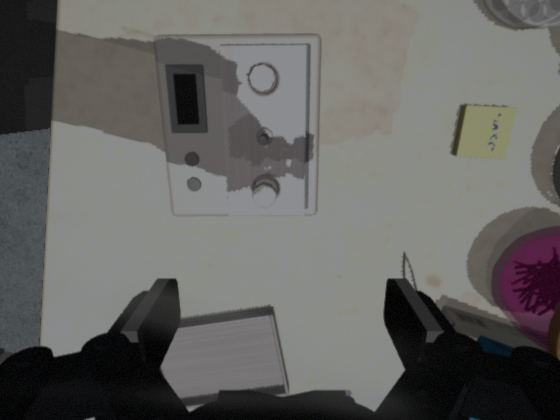

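The wrist view shows the heater aligned with the tool axes, the tall vial at (265,190) and the short one at (263,78). The block fit puts the tall well at (0.519,-0.036).

step_arm(
  series=[
    [0.06,-0.57,0,0,0,0],
    [0,0,1,0,0,0],
    [0,0,1,0,0,0],
    [0,0,1,0,0,0],
    [0,0,0.6,0,0,0],
    [0,0,0,0,0,0],
    [0,0,0,0,0,0],
    [0,0,0,0,0,0],
  ],
  fingers=1,
)

```text
t: 1.32
ee_pos: [0.5206, -0.0344, 0.1243]
orientation: [0.001, 0.612, 0.791, 0.001]
wrist_force: [0.6, 0.0, -0.2]
width: 0.0855
grip_force: 0.0
```

step_arm(
  series=[
    [-0.03,-0.06,0.4,0,0,0],
    [0,0,0.4,0,0,0],
    [0,0,0.4,0,0,0],
    [0,0,0.3,0,0,0],
    [0,0,0.15,0,0,0],
    [0,0,0,0,0,0],
    [0,0,0,0,0,0],
    [0,0,0,0,0,0],
  ],
)

```text
t: 1.98
ee_pos: [0.5179, -0.0364, 0.0741]
orientation: [0.0, 0.612, 0.791, 0.0]
wrist_force: [-0.3, -0.7, -0.6]
width: 0.0854
grip_force: 0.0
```

step_arm(
  series=[
    [0,0,0,0,0,0],
    [0,0,0,0,0,0],
    [0,0,0,0,0,0],
    [0,0,0,0,0,0],
    [0,0,0,0,0,0],
    [0,0,0,0,0,0],
    [0,0,0,0,0,0],
    [0,0,0,0,0,0],
  ],
  fingers=0,
)

```text
t: 2.65
ee_pos: [0.5184, -0.0365, 0.0743]
orientation: [0.001, 0.612, 0.791, 0.001]
wrist_force: [1.8, -0.5, 2.4]
width: 0.018
grip_force: 58.5
```

step_arm(
  series=[
    [0,0,0,0,0,0],
    [0,0,0,0,0,0],
    [0,0,0,0,0,0],
  ],
)

```text
t: 2.9
ee_pos: [0.5184, -0.0364, 0.0742]
orientation: [0.001, 0.612, 0.791, 0.001]
wrist_force: [2.8, 0.1, 3.9]
width: 0.0182
grip_force: 58.6
```

step_arm(
  series=[
    [0,0,-0.15,0,0,0],
    [0,0,-0.25,0,0,0],
    [0,0,-0.3,0,0,0],
    [0,0,-0.3,0,0,0],
    [0,0,-0.3,0,0,0],
    [0,0,-0.3,0,0,0],
    [0,0,-0.3,0,0,0],
    [0,0,-0.3,0,0,0],
  ],
)

```text
t: 3.57
ee_pos: [0.5165, -0.0367, 0.1404]
orientation: [-0.001, 0.612, 0.791, -0.001]
wrist_force: [-0.2, -0.1, 0.1]
width: 0.018
grip_force: 59.4
```

step_arm(
  series=[
    [0,0,-0.3,0,0,0],
    [0,0,-0.3,0,0,0],
    [0,0,-0.2,0,0,0],
    [0,0,0,0,0,0],
    [0,0,0,0,0,0],
    [0,0,0,0,0,0],
  ],
)

```text
t: 4.07
ee_pos: [0.5172, -0.0366, 0.1635]
orientation: [-0.0, 0.612, 0.791, -0.0]
wrist_force: [0.6, -0.2, -1.1]
width: 0.0183
grip_force: 59.4
```

```bash
python3 - <<'E'
from h import *
a,_,W=cloud('scene');b,_,V=cloud('side')
save('d.png',np.hstack([a[120:320,150:350],b[60:260,180:380]]),1.9)
e=monitor.get_state()['ee_pos'];print(e)
for X in (W,V):
    m=(np.hypot(X[...,0]-e[0],X[...,1]-e[1])<.02)&(X[...,2]>.076)&(X[...,2]<.14)
    P=X[m];print(m.sum(),P.min(0),P.max(0),[P[(P[:,2]>z)&(P[:,2]<z+.01)].mean(0).round(4).tolist() for z in (.085,.095,.105)])
E
```

```text
[ 0.51702621 -0.03655278  0.16321987]
95 [ 0.50589607 -0.0406738   0.12561524] [ 0.5236856 -0.0233923  0.139852 ] [[nan, nan, nan], [nan, nan, nan], [nan, nan, nan]]
56 [ 0.50745814 -0.04961055  0.12622641] [ 0.52762098 -0.03698603  0.13995158] [[nan, nan, nan], [nan, nan, nan], [nan, nan, nan]]<stdin>:7: RuntimeWarning: Mean of empty slice.
  ret = um.true_divide(
```

View pics/d.png

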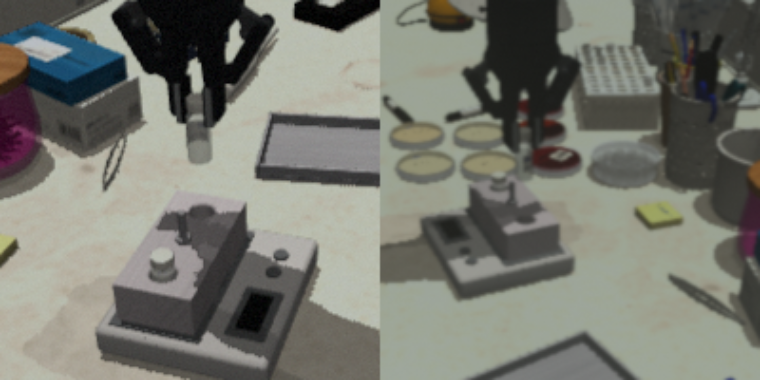

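The vial is held upright, at (200,140) in the left half of the picture. Its foot is 37 mm below the TCP, and the short vial is still in its well. Carrying it to the tray.

step_arm(
  series=[
    [-0.3,-0.08,0,0,0,0],
    [-0.5,-0.14,0,0,0,0],
    [-0.6,-0.16,0,0,0,0],
    [-0.6,-0.16,0,0,0,0],
    [-0.6,-0.16,0,0,0,0],
    [-0.6,-0.16,0,0,0,0],
    [-0.6,-0.16,0,0,0,0],
    [-0.6,-0.16,0,0,0,0],
  ],
)

```text
t: 4.83
ee_pos: [0.5157, -0.175, 0.1633]
orientation: [-0.0, 0.612, 0.791, -0.0]
wrist_force: [0.3, -0.8, -0.4]
width: 0.0184
grip_force: 59.4
```

step_arm(
  series=[
    [-0.6,-0.16,0,0,0,0],
    [-0.6,-0.16,0,0,0,0],
    [-0.6,-0.16,0,0,0,0],
    [-0.6,-0.16,0,0,0,0],
    [-0.6,-0.16,0,0,0,0],
    [-0.44,-0.13,0,0,0,0],
    [0,0,0,0,0,0],
    [0,0,0,0,0,0],
  ],
)

```text
t: 5.5
ee_pos: [0.5145, -0.2807, 0.1633]
orientation: [-0.0, 0.613, 0.79, 0.0]
wrist_force: [-0.2, -0.0, 0.4]
width: 0.0183
grip_force: 59.4
```

step_arm(
  series=[
    [0,0,0.4,0,0,0],
    [0,0,0.5,0,0,0],
    [0,0,0.5,0,0,0],
    [0,0,0.5,0,0,0],
    [0,0,0.5,0,0,0],
    [0,0,0.4,0,0,0],
    [0,0,0,0,0,0],
    [0,0,0,0,0,0],
  ],
)

```text
t: 6.17
ee_pos: [0.5147, -0.2787, 0.0789]
orientation: [-0.001, 0.612, 0.791, 0.0]
wrist_force: [-0.2, -1.5, 0.3]
width: 0.0182
grip_force: 59.4
```

step_arm(
  series=[
    [0,0,0.3,0,0,0],
    [0,0,0.3,0,0,0],
    [0,0,0.3,0,0,0],
    [0,0,0.2,0,0,0],
    [0,0,0,0,0,0],
    [0,0,0,0,0,0],
    [0,0,0,0,0,0],
  ],
)

```text
t: 6.75
ee_pos: [0.5153, -0.2802, 0.0469]
orientation: [0.0, 0.612, 0.791, 0.0]
wrist_force: [-0.3, 1.0, 0.0]
width: 0.0184
grip_force: 59.4
```

step_arm(
  series=[
    [0,0,0.04,0,0,0],
    [0,0,0.03,0,0,0],
    [0,0,0.03,0,0,0],
    [0,0,0,0,0,0],
    [0,0,0,0,0,0],
    [0,0,0,0,0,0],
  ],
)

```text
t: 7.25
ee_pos: [0.5152, -0.2802, 0.0439]
orientation: [0.0, 0.612, 0.791, 0.0]
wrist_force: [0.1, -0.1, 0.0]
width: 0.0183
grip_force: 59.4
```

step_arm(
  series=[
    [0,0,0.03,0,0,0],
    [0,0,0.03,0,0,0],
    [0,0,0,0,0,0],
    [0,0,0,0,0,0],
    [0,0,0,0,0,0],
  ],
)

```text
t: 7.67
ee_pos: [0.5151, -0.2801, 0.042]
orientation: [-0.0, 0.612, 0.791, 0.0]
wrist_force: [0.1, -0.5, -0.5]
width: 0.0183
grip_force: 59.4
```

step_arm(
  series=[
    [0,0,0.02,0,0,0],
    [0,0,0,0,0,0],
    [0,0,0,0,0,0],
    [0,0,0,0,0,0],
  ],
)

```text
t: 8.0
ee_pos: [0.5151, -0.2801, 0.0414]
orientation: [-0.0, 0.612, 0.791, 0.0]
wrist_force: [-0.0, -0.5, -0.5]
width: 0.0185
grip_force: 59.4
```

step_arm(
  series=[
    [0,0,0.02,0,0,0],
    [0,0,0,0,0,0],
    [0,0,0,0,0,0],
    [0,0,0,0,0,0],
  ],
)

```text
t: 8.33
ee_pos: [0.5153, -0.2802, 0.0412]
orientation: [0.0, 0.612, 0.791, -0.0]
wrist_force: [-1.0, 1.0, 4.7]
width: 0.0184
grip_force: 59.6
```

step_arm(
  series=[
    [0,0,0.02,0,0,0],
    [0,0,0,0,0,0],
    [0,0,0,0,0,0],
    [0,0,0,0,0,0],
  ],
)

```text
t: 8.67
ee_pos: [0.5155, -0.2803, 0.0411]
orientation: [0.0, 0.612, 0.791, -0.0]
wrist_force: [-1.3, 1.3, 8.9]
width: 0.0187
grip_force: 60.1
```

It's on the floor: the wrist force rose to 9 N. I'll ease the load and open the fingers gradually.

step_arm(
  series=[
    [0,0,-0.03,0,0,0],
    [0,0,0,0,0,0],
    [0,0,0,0,0,0],
    [0,0,0,0,0,0],
  ],
)

```text
t: 9.0
ee_pos: [0.5153, -0.2803, 0.0412]
orientation: [0.0, 0.612, 0.791, 0.0]
wrist_force: [-0.9, -0.3, 3.6]
width: 0.0185
grip_force: 59.3
```

step_arm(
  series=[
    [0,0,0,0,0,0],
    [0,0,0,0,0,0],
    [0,0,0,0,0,0],
    [0,0,0,0,0,0],
    [0,0,0,0,0,0],
    [0,0,0,0,0,0],
  ],
  fingers=0.4,
)

```text
t: 9.5
ee_pos: [0.515, -0.2801, 0.0409]
orientation: [-0.0, 0.612, 0.791, 0.0]
wrist_force: [-1.0, 0.2, -0.1]
width: 0.0341
grip_force: 0.0
```

step_arm(
  series=[
    [0,0,0,0,0,0],
    [0,0,0,0,0,0],
    [0,0,0,0,0,0],
    [0,0,0,0,0,0],
    [0,0,0,0,0,0],
  ],
  fingers=0.8,
)

```text
t: 9.92
ee_pos: [0.5151, -0.2802, 0.0411]
orientation: [-0.0, 0.612, 0.791, -0.0]
wrist_force: [-0.1, 0.0, -0.4]
width: 0.0685
grip_force: 0.0
```

step_arm(
  series=[
    [0,0,-0.2,0,0,0],
    [0,0,-0.3,0,0,0],
    [0,0,-0.5,0,0,0],
    [0,0,-0.8,0,0,0],
    [0,0,-0.8,0,0,0],
    [0,0,-0.8,0,0,0],
    [0,0,-0.4,0,0,0],
    [0,0,0,0,0,0],
  ],
)

```text
t: 10.58
ee_pos: [0.5175, -0.2812, 0.1591]
orientation: [0.003, 0.612, 0.791, 0.0]
wrist_force: [0.5, -0.6, -0.0]
width: 0.0684
grip_force: 0.0
```

```bash
python3 - <<'E'
from h import *
a,_,W=cloud('scene');b,_,V=cloud('side')
save('e.png',np.hstack([a[120:320,190:390],b[100:300,180:380]]),1.9)
for X in (W,V):
    m=(np.hypot(X[...,0]-.515,X[...,1]+.28)<.03)&(X[...,2]>.012)&(X[...,2]<.08)
    P=X[m];print(m.sum(),P.min(0),P.max(0),P.mean(0))
E
```

```text
232 [ 0.50408357 -0.28722295  0.01211426] [ 0.52522452 -0.26567017  0.06429104] [ 0.51283261 -0.2725588   0.04010513]
289 [ 0.50618679 -0.29260886  0.01216214] [ 0.52568779 -0.27339447  0.06648046] [ 0.51523618 -0.28718942  0.04307304]
```

View pics/e.png

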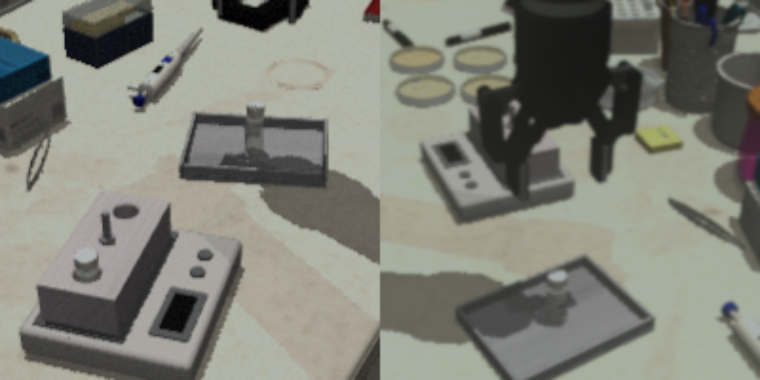

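Both views show the tall vial standing upright near the tray's centre, at (255,130) on the left and (557,290) on the right. The short vial is still in the heater and the gripper is clear.

```bash
python3 -c "
from bench import workorder
print(workorder.hand_in())"
```

```text
the job is handed in; nothing more can be done
None
```

The tall vial is standing upright near the centre of the tray, set down gently at about 9 N; the short vial is still in its well, and the job was handed in at about 11 s, though no verdict was returned.

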